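Lock the medicine box: hold the safety catch, slide the bolt

ROBOT

A 6-joint arm with a two-finger parallel gripper is mounted at the origin on a cart in front of the work surface, level with it; the furniture and walls round the work are solid. World frame = base frame: x ahead of the robot, y to its left, z up, the work surface at z = 0. Lengths are in m, angles in rad, forces in N, time in s.
With the tool pointing down it reaches from about 0.25 to 0.775 m from the base axis. Payload 4 kg.
Tool frame: the origin (TCP) lies at the very end of the fingers, on their centre line; the grasp point (between the pads) lies 19 mm behind it (robot.hold_point_z is the distance from the TCP to the grasp point, in m); z points along the fingers, y is the line along which they close (so a half turn about z gives the same grasp; the last joint's range is limited). The gripper opens to 94 mm and grips with 3 to 60 N. Pads are 16 mm wide; open, the fingers measure 119 mm over their backs; the gripper's body (75 mm by 177 mm) begins 78 mm behind the grasp point.
Start: joints at [1.025, 0.087, 1.371, -0, 1.684, -0.103], TCP at [0.236, 0.497, 0.206] pointing down, gripper open.
Joint ranges: [-3.1, 3.1], [-0.76, 2.03], [0.27, 2.55], [-1.08, 4.22], [0.17, 2.65], [-2.57, 2.57]. Speed limits (rad/s): [2.79, 2.79, 3.14, 3.14, 3.14, 3.14].

INTERFACE

Orientations are given as [roll, pitch, yaw] about the fixed x, y, z axes, in that order (R = Rz(yaw) Ry(pitch) Rx(roll)).
In Python, from bench import robot gives the robot as it stands.
- The arm moves only by the tool carry_out, never from a script. Its argument "steps" is a list of rows, each a list of 3 entries, a list of its own where there are three numbers: the shift along the tool's x, y, z in m, then the turn about the tool's z in units of 10 degrees (1.0 is 10 degrees), then the closure, from -1 (fully open) to 1 (shut). In form: [[[tx, ty, tz], roll, jaw], ...]. A call has 1 to 10 rows; each row is the pose to reach, as a shift and turn from the pose commanded when the call began, along the tool's axes at that moment; what a row does not reach only later rows make up. A row lasts 1/8 s, in which the tool goes at most 62.5 mm and 10.7 degrees, less where a joint would pass 70% of its speed; a pose out of reach is approached as far as the arm can. A call with a gripper value outside its range is refused whole. The fingers move at their own pace and stop on an object; the grip force is fixed at half the most. Time passes only in rows, so rows that repeat a pose let the fingers close. It gives the time, the measured TCP pose, the force, the opening and the grip force at its end, in the units of the state.
- robot.get_obs(): the state, without advancing time (a new reading comes with each control period).
- robot.snapshot(name): name is "side" or "top" or "wrist"; returns a dict with "image" (480x640x3 uint8, red, green, blue), "z_map" (480x640 float32, m along the optical axis (not along the pixel's ray), 0 where there is no reading), "mtx" (3x3 intrinsics, pixels), "R" (3x3) and "t" (3): a world point X has camera coordinates R X + t. Camera axes: x right, y down, z forward; pixel columns grow to the right and rows downward; lengths in m; the calibration is good to about 2 mm. A picture is of the moment at which its call begins.
- robot.close_job(): hands the job in; it is judged then, once.
The state is a dict: "time": time; "joint_positions": joint angles; "qvel": joint speeds; "joint_torque": joint torques, N m; "tool_pos": TCP position; "ee_rot": TCP orientation; "wrist_force": force on the tool from outside, world axes, zero at the start; "wrist_torque": the same for the moment, N m; "width": finger opening in m; "finger_force": force on a finger pad.
Only numpy, scipy, OpenCV 4.12 (cv2) and the standard library are available. Lean on these libraries where they do the work, as an engineer would, in place of code of your own. Each camera call takes 0.05 s, during which the arm holds its last target. There are 200 camera calls.

TASK

Lock the white medicine box: with a fingertip of the open gripper press its yellow spring catch down and keep it down while the other finger pushes the bolt's black thumb piece across until the bolt is fully home in its lug, then take the hand away so that the catch springs back up and locks the bolt. Do not force the bolt or the catch, and leave the bottle, pot, mug and jar around the box where they stand.

Things in the scene. Friction and masses are not known exactly. Their poses are not given: they have to be found in the camera images.
- medicine_box: White steel medicine box, green cross on its front, fixed, 110 x 196 x 80 mm; grey latch plate on the lid to z = 90 mm. Origin under its centre, x to its back, y along its long side, z up. Bolt line at box x = -26 mm, catch line at x = +30 mm (56 mm apart). Straps over the bolt (y = 52 to 84 mm) reach z = 100 mm, the dark lug at y = 102 mm z = 106 mm.
- thumb_piece (a point): Top centre of the bolt's upright black thumb piece, 18 mm (box x) by 14 mm (box y), z = 126 mm, flat flanks 30 mm tall. It moves with the bolt: box y = -20 mm plus joint bolt. Push its -y flank towards +y, with the finger standing beside the one on the catch.
- press_bar (a point): Top centre of the flat yellow catch bar, 22 mm (box x) by 115 mm (box y, -74.5 to +40.5 mm), 116 mm above the worktop while up. It moves only up and down; a fingertip may slide along it while holding it down. Clear gap of 36 mm (box x) between bar and thumb piece.
- bolt (a joint): Bolt position, m: 0 drawn back, 0.050 at its stop; grows towards box +y. Starts at 0 to 0.003. Friction about 2.5 N. While the catch is up, its pawl stands in a comb on the bolt and blocks it (from 0.004 on, and in two more gaps on the way); from 0.045 on the bolt is home and the catch can come up behind it.
- catch (a joint): How far the catch is pressed down, m: 0 up, 0.012 on its stop; spring 3 N at 0, 8 N at 0.012. The pawl is clear of the comb from 0.006 on; keep 0.008 to 0.011 while the bolt moves, or the pawl jumps into the next gap. At 0.009 the bar's top is at z = 107 mm; a second fingertip at that height overlaps the thumb piece by 19 mm.
- vitamin_drops: Small brown dropper bottle, 33 mm wide, 102 mm tall, loose; origin under its centre. Leave alone.
- cream_pot: Flat round cream pot, 90 mm wide, 32 mm tall, loose; origin under its centre. Leave alone.
- mug: Floral mug, 82 x 115 x 78 mm with its handle, loose; origin under its centre. Leave alone.
- honey_jar: Honey jar, 66 x 72 x 102 mm, loose, behind the box; origin under its centre. Leave alone. (Fixed round the work: a microwave left of the box, 274 mm tall, front at world x = 0.54 and right side at world y = -0.08; a wall at world y = -0.52; a radio behind the box.)

How it is judged:
On the way:
1. the catch is held down while the bolt passes the middle of its travel (value of joint catch above 0.0045 m and value of joint bolt between 0.02 and 0.04 m).
At the end, for the whole second after the job is handed in: The bolt is home (at least 45 of its 50 mm), the catch has sprung back up to within 2 mm of its top, and the bottle, pot, mug and jar stand within 20 mm of where they were (value of joint bolt above 0.045 m and value of joint catch below 0.002 m and distance of each of vitamin_drops, cream_pot, mug, honey_jar from where it was at the start of the episode below 0.02 m); the robot touches nothing.
It fails at once if the bolt is forced (more than 60 N on it) (contact force between the fingers and bolt above 60 N).
It fails at once if the catch is forced (more than 60 N on it) (contact force between the fingers and catch above 60 N).
It fails at once if a thing that stands near the box is moved, lifted or carried (more than 20 mm) (distance of any of vitamin_drops, cream_pot, mug, honey_jar from where it was at the start of the episode above 0.02 m).
It also fails if it takes over 40 s, if anything falls off the work surface, if the arm or the gripper's body presses on something with over 40 N, if the wrist force passes 120 N, or if a joint passes its speed limit or range.

## Working session

There is one attempt and no reset: what is moved stays moved. The work goes in short steps, Python scripts to look and compute and a tool call to move; the robot and the scene stay as the last step left them, time stands still between calls to the robot, and variables do not carry over. Pictures are saved under pics/ and viewed, at most 10 in all, crops included, and the job is handed in when it is done.

Besides the shell and the picture viewer there is one more tool, called by a JSON object that holds its "name" and its "arguments". carry_out: Moves the arm, as the interface text tells. Its arguments: {"type":"object","properties":{"steps":{"type":"array","items":{"type":"array"}}},"required":["steps"]}

```bash
ls; mkdir -p pics
python3 - <<'E'
from bench import robot
import cv2,numpy as np
o=robot.get_obs();print(o)
for n in("top","side"):
    s=robot.snapshot(n);cv2.imwrite(f"pics/{n}0.png",s["image"][:,:,::-1]);np.savez(f"{n}0.npz",**s);print(n,s["mtx"],s["R"],s["t"])
E
```

```text
pics
{'time': 0.0, 'joint_positions': array([ 1.02491554e+00,  8.79438223e-02,  1.37221547e+00, -5.44625161e-05,
        1.68358126e+00, -1.03093281e-01]), 'qvel': array([-1.10476162e-03, -1.45941537e-05, -4.10146098e-04,  2.30752472e-04,
        4.95008044e-04, -6.87995719e-04]), 'joint_torque': array([-2.72306686e-03, -3.40197015e+01, -3.02417600e+01,  7.12662097e-02,
        3.33180896e-02, -1.31437546e-04]), 'tool_pos': array([0.23539244, 0.49649138, 0.20432995]), 'ee_rot': array([-3.13945059e+00, -1.67199601e-04,  2.69879890e+00]), 'wrist_force': array([ 0.15053601, -0.74958221, -0.20950031]), 'wrist_torque': array([ 0.04232633, -0.01041041, -0.05783149]), 'finger_force': 0.0, 'width': 0.09407559385267934}
top [[469.94199328   0.         314.90073618]
 [  0.         469.94199328 236.16978784]
 [  0.           0.           1.        ]] [[-0.01127753 -0.99992532  0.00470777]
 [-0.99325328  0.01065862 -0.11547432]
 [ 0.11541552 -0.00597827 -0.99329931]] [-0.04250489  0.54818454  1.19013888]
side [[532.87520679   0.         313.22644456]
 [  0.         532.87520679 232.16443621]
 [  0.           0.           1.        ]] [[-0.91816557 -0.39586627  0.01618265]
 [-0.22337376  0.48349054 -0.84636934]
 [ 0.32722491 -0.78072197 -0.53235051]] [0.47760467 0.23857223 1.12454091]
```

View pics/top0.png

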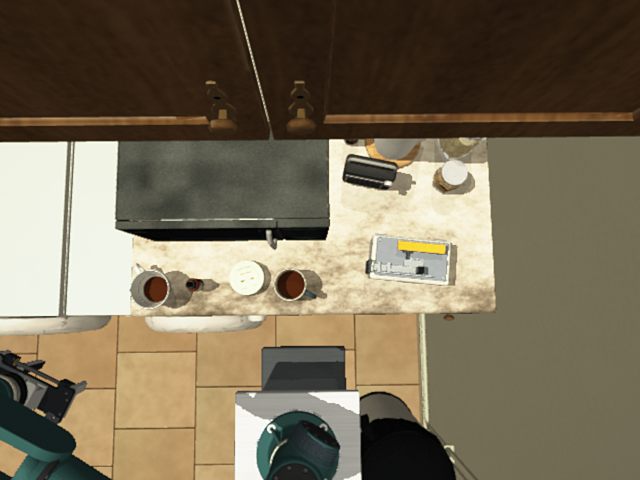

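View pics/side0.png

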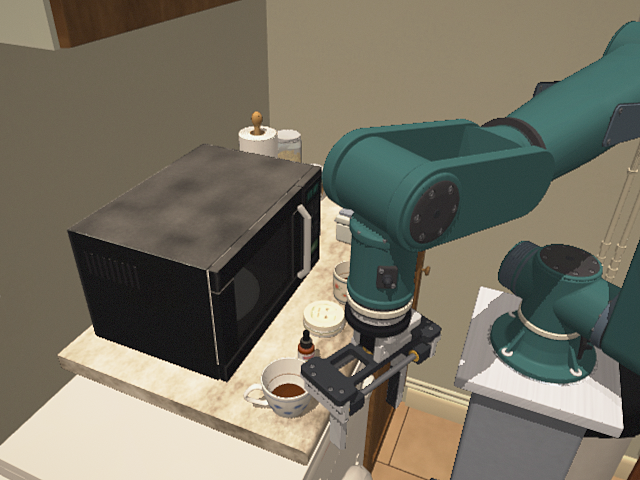

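The top view shows the box at about (370–452, 235–284), the yellow bar near (422, 247), the black thumb piece near (421, 270) and the lug at (370, 266). In the side view the arm hides the box. The mug, bottle and pot stand to the left of it.

```bash
cat > h.py <<'E'
import numpy as np,cv2
def cast(s,uv,z):
    d=s["R"].T@np.linalg.inv(s["mtx"])@np.array([uv[0],uv[1],1.]);c=-s["R"].T@s["t"]
    return c+d*(z-c[2])/d[2]
def blob(m,roi):
    k=np.zeros_like(m);u0,v0,u1,v1=roi;k[v0:v1,u0:u1]=m[v0:v1,u0:u1]
    n,l,st,ce=cv2.connectedComponentsWithStats(k);i=1+np.argmax(st[1:,4])
    return (l==i).astype(np.uint8),st[i],ce[i]
E
python3 - <<'E'
from h import *
s=dict(np.load("top0.npz"));hsv=cv2.cvtColor(s["image"],cv2.COLOR_RGB2HSV)
roi=(355,225,465,295)
y,st,c=blob(cv2.inRange(hsv,(18,150,120),(35,255,255)),roi);r=cv2.minAreaRect(cv2.findNonZero(y))
print("bar",st,c,r,cast(s,c,.116));b=cv2.boxPoints(r);w=np.array([cast(s,p,.116) for p in b]);print(w.round(4))
k,st,c=blob(cv2.inRange(hsv,(0,0,0),(180,255,60)),(400,255,440,285));print("thumb",st,c,cast(s,c,.126))
k,st,c=blob(cv2.inRange(hsv,(0,0,0),(180,255,60)),(360,255,385,280));print("lug",st,c,cast(s,c,.106))
im=s["image"][220:300,350:470,::-1];cv2.imwrite("pics/crop.png",cv2.resize(im,None,fx=6,fy=6,interpolation=cv2.INTER_NEAREST))
E
```

```text
bar [398 241  48  13 423] [421.22222222 246.96453901] ((421.3155822753906, 247.02867126464844), (47.531272888183594, 9.05357551574707), 5.19442892074585) [ 0.5088939  -0.30461404  0.116     ]
[[ 0.5037 -0.2464  0.116 ]
 [ 0.5255 -0.2491  0.116 ]
 [ 0.5138 -0.3633  0.116 ]
 [ 0.492  -0.3604  0.116 ]]
thumb [417 267   7   7  43] [420.27906977 270.04651163] [ 0.45284652 -0.29796877  0.126     ]
lug [366 261   3  12  22] [367.         267.18181818] [ 0.46203395 -0.17352614  0.106     ]
```

View pics/crop.png

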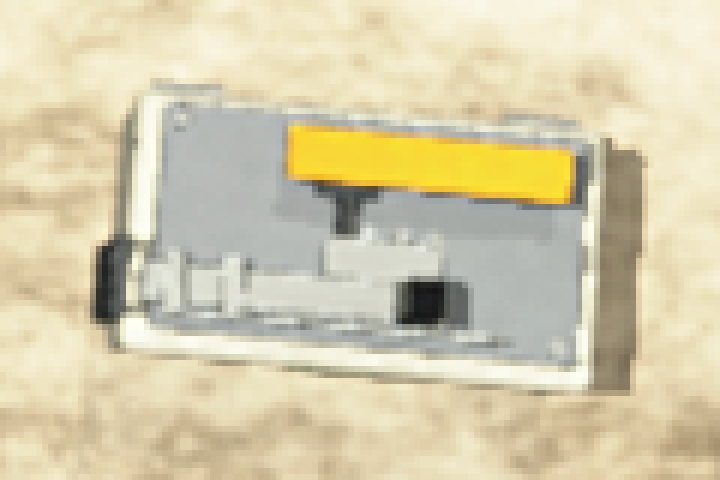

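The crop shows the yellow bar at crop (288–577, 125–203), the thumb piece at (395–445, 282–322) and the lug at left (110, 280). The box yaw is about -5.9° and the bolt is near 0. The finger spacing has to come down to about 56 mm, which means an opening of about 43.5 mm. I'll take the arm over in front of the microwave.

{"name": "carry_out", "arguments": {"steps": [[[-0.319,-0.454,-0.05],7.05,0.075],[[-0.319,-0.454,-0.05],7.05,0.075],[[-0.319,-0.454,-0.05],7.05,0.075],[[-0.319,-0.454,-0.05],7.05,0.075],[[-0.319,-0.454,-0.05],7.05,0.075],[[-0.319,-0.454,-0.05],7.05,0.075],[[-0.319,-0.454,-0.05],7.05,0.075],[[-0.319,-0.454,-0.05],7.05,0.075],[[-0.319,-0.454,-0.05],7.05,0.075],[[-0.319,-0.454,-0.05],7.05,0.075]]}}

```text
time: 1.35
tool_pos: [0.3292, -0.0535, 0.2551]
ee_rot: [-3.14, 0.0, 1.458]
wrist_force: [-0.9, 0.8, -0.3]
width: 0.0433
finger_force: 0.0
```

{"name": "carry_out", "arguments": {"steps": [[[-0.263,0.176,0.05],0,0.075],[[-0.263,0.176,0.05],0,0.075],[[-0.263,0.176,0.05],0,0.075],[[-0.263,0.176,0.05],0,0.075],[[-0.263,0.176,0.05],0,0.075],[[-0.263,0.176,0.05],0,0.075],[[-0.263,0.176,0.05],0,0.075],[[-0.263,0.176,0.05],0,0.075],[[-0.263,0.176,0.05],0,0.075]]}}

```text
time: 2.48
tool_pos: [0.4776, -0.3282, 0.207]
ee_rot: [3.14, 0.001, 1.47]
wrist_force: [0.6, 0.4, 0.1]
width: 0.0432
finger_force: 0.0
```

Run:
```python
from bench import robot
from h import *
s=robot.snapshot("wrist");np.savez("w1.npz",**s);cv2.imwrite("pics/w1.png",s["image"][:,:,::-1])
o=robot.get_obs();print(o["tool_pos"],o["ee_rot"],o["wrist_force"],o["joint_positions"].round(3))
hsv=cv2.cvtColor(s["image"],cv2.COLOR_RGB2HSV)
y,st,c=blob(cv2.inRange(hsv,(18,150,90),(35,255,255)),(0,0,640,480));r=cv2.minAreaRect(cv2.findNonZero(y))
print(st,c,r);w=np.array([cast(s,p,.116) for p in cv2.boxPoints(r)]);print(w.round(4),w.mean(0))
print(s["R"],s["t"])
```

```text
[ 0.47759062 -0.32845018  0.20690486] [3.13968739e+00 1.05678651e-03 1.46955462e+00] [-0.37071046 -0.22005443 -0.12923153] [-0.7    0.151  1.297  0.     1.691 -0.599]
[ 344  125   35  160 4679] [360.04231673 201.64885659] ((359.6094055175781, 204.76437377929688), (31.2550106048584, 159.512451171875), 2.2906100749969482)
[[ 0.4906 -0.3606  0.116 ]
 [ 0.5047 -0.2476  0.116 ]
 [ 0.5256 -0.2506  0.116 ]
 [ 0.5137 -0.364   0.116 ]] [ 0.50864181 -0.30570187  0.116     ]
[[ 0.99491351 -0.10069453  0.00277877]
 [-0.09836399 -0.96519976  0.2423096 ]
 [-0.02171718 -0.24135043 -0.970195  ]] [-0.50788912 -0.29480585  0.32390638]
```

View pics/w1.png

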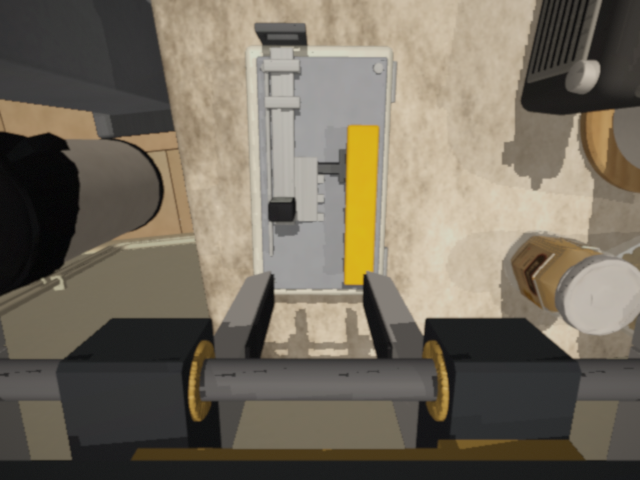

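The wrist view shows the bar at (344–379, 125–285), the thumb piece at (282, 208) and both fingertips near (258, 280) and (378, 280). The right finger is in line with the bar and the left finger is behind the thumb piece. I'll lower slowly onto the bar and check the force.

{"name": "carry_out", "arguments": {"steps": [[[0,0,0.05],0,0.075],[[0,0,0.08],0,0.075],[[0,0,0.087],0,0.075],[[0,0,0.09],0,0.075],[[0,0,0.093],0,0.075],[[0,0,0.095],0,0.075],[[0,0,0.095],0,0.075],[[0,0,0.095],0,0.075]]}}

```text
time: 3.52
tool_pos: [0.4783, -0.33, 0.1116]
ee_rot: [3.139, 0.001, 1.468]
wrist_force: [0.7, -0.2, 4.2]
width: 0.0436
finger_force: 2.2
```

Run:
```python
from bench import robot
from h import *
s=robot.snapshot("wrist");np.savez("w2.npz",**s);cv2.imwrite("pics/w2.png",s["image"][:,:,::-1])
o=robot.get_obs();print(o["tool_pos"],o["ee_rot"],o["wrist_force"],o["wrist_torque"],o["width"])
```

```text
[ 0.47823055 -0.33001121  0.11139978] [3.13948812e+00 1.09252576e-03 1.46833712e+00] [-0.20427454  1.53556655  3.48985385] [ 0.01689297 -0.10232395  0.01915012] 0.04366651147416177
```

View pics/w2.png

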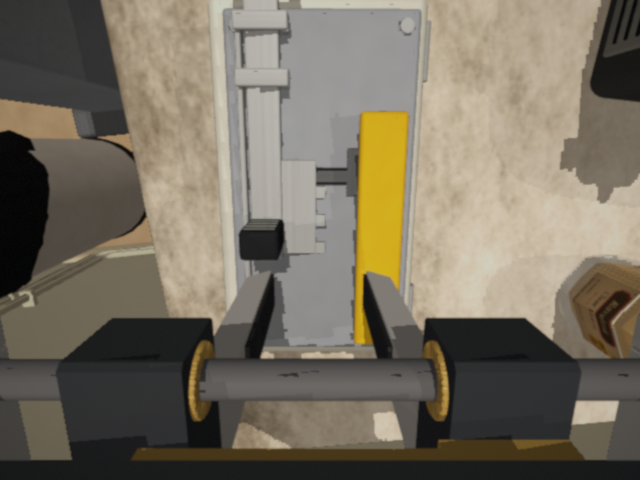

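The right finger rests on the bar and the left finger is directly behind the thumb piece (262, 240). The force of about 4 N matches light contact, so I'll press 5 mm further.

{"name": "carry_out", "arguments": {"steps": [[[0,0,0.002],0,0.075],[[0,0,0.004],0,0.075],[[0,0,0.005],0,0.075],[[0,0,0.005],0,0.075],[[0,0,0.005],0,0.075]]}}

```text
time: 4.2
tool_pos: [0.4783, -0.33, 0.1064]
ee_rot: [3.139, 0.001, 1.468]
wrist_force: [0.1, -0.1, 6.4]
width: 0.0439
finger_force: 3.3
```

Run:
```python
from bench import robot
import numpy as np
for i in range(4):
    robot.snapshot("wrist");o=robot.get_obs();print(o["tool_pos"].round(4),o["wrist_force"].round(2))
```

```text
[ 0.4783 -0.33    0.1064] [ 1.17 -0.55  7.03]
[ 0.4783 -0.33    0.1065] [0.35 0.37 6.4 ]
[ 0.4783 -0.33    0.1064] [ 0.16 -0.21  7.33]
[ 0.4783 -0.33    0.1064] [-0.56  0.31  6.23]
```

About 6.7 N, so the catch is roughly 9 mm down. Now I'll slide along the bar.

{"name": "carry_out", "arguments": {"steps": [[[0.004,0,0],0,0.075],[[0.007,0,0],0,0.075],[[0.01,0,0],0,0.075],[[0.013,0,0],0,0.075],[[0.016,0,0],0,0.075],[[0.019,0,0],0,0.075],[[0.022,0,0],0,0.075],[[0.025,0,0],0,0.075]]}}

```text
time: 5.4
tool_pos: [0.4807, -0.3092, 0.1072]
ee_rot: [3.138, 0.009, 1.467]
wrist_force: [-0.5, -7.6, 4.4]
width: 0.0434
finger_force: 4.4
```

Run:
```python
from bench import robot
from h import *
for i in range(4):
    s=robot.snapshot("wrist");o=robot.get_obs();print(o["tool_pos"].round(4),o["wrist_force"].round(2),o["wrist_torque"].round(2))
cv2.imwrite("pics/w3.png",s["image"][:,:,::-1])
```

```text
[ 0.4808 -0.3088  0.1072] [-0.99 -6.94  5.86] [-1.44  0.04 -0.  ]
[ 0.4808 -0.3088  0.1072] [-0.97 -7.11  5.62] [-1.38  0.01 -0.05]
[ 0.4808 -0.3088  0.1072] [-0.5  -6.88  6.11] [-1.36 -0.06 -0.07]
[ 0.4808 -0.3088  0.1072] [-0.33 -6.95  6.22] [-1.31 -0.02 -0.02]
```

View pics/w3.png

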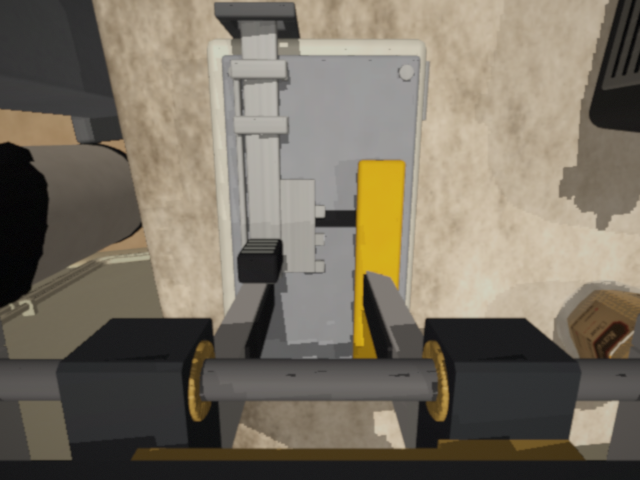

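The thumb piece is in contact and the bolt has advanced about 13 mm. The comb has moved past the dark pawl arm at (340, 218). The steady force of about 7 N is friction, so I'll continue slightly lower.

{"name": "carry_out", "arguments": {"steps": [[[0.003,0,0.0007],0,0.075],[[0.006,0,0.0007],0,0.075],[[0.009,0,0.0007],0,0.075],[[0.012,0,0.0007],0,0.075],[[0.015,0,0.0007],0,0.075],[[0.018,0,0.0007],0,0.075],[[0.021,0,0.0007],0,0.075],[[0.024,0,0.0007],0,0.075],[[0.027,0,0.0007],0,0.075],[[0.03,0,0.0007],0,0.075]]}}

```text
time: 6.85
tool_pos: [0.4839, -0.2795, 0.1071]
ee_rot: [3.137, 0.01, 1.466]
wrist_force: [-1.4, -7.2, 7.7]
width: 0.0434
finger_force: 4.4
```

{"name": "carry_out", "arguments": {"steps": [[[0.002,0,0],0,0.075],[[0.004,0,0],0,0.075],[[0.006,0,0],0,0.075],[[0.008,0,0],0,0.075],[[0.009,0,0],0,0.075],[[0.009,0,0],0,0.075]]}}

```text
time: 7.6
tool_pos: [0.4846, -0.2733, 0.1072]
ee_rot: [3.137, 0.015, 1.466]
wrist_force: [-1.8, -13.9, 6.3]
width: 0.0439
finger_force: 7.6
```

Run:
```python
from bench import robot
from h import *
s=robot.snapshot("wrist");o=robot.get_obs();print(o["tool_pos"].round(4),o["wrist_force"].round(2),o["wrist_torque"].round(2))
cv2.imwrite("pics/w4.png",s["image"][:,:,::-1])
```

```text
[ 0.4846 -0.2733  0.1072] [ -2.55 -13.06   6.22] [-2.57  0.19  0.18]
```

View pics/w4.png

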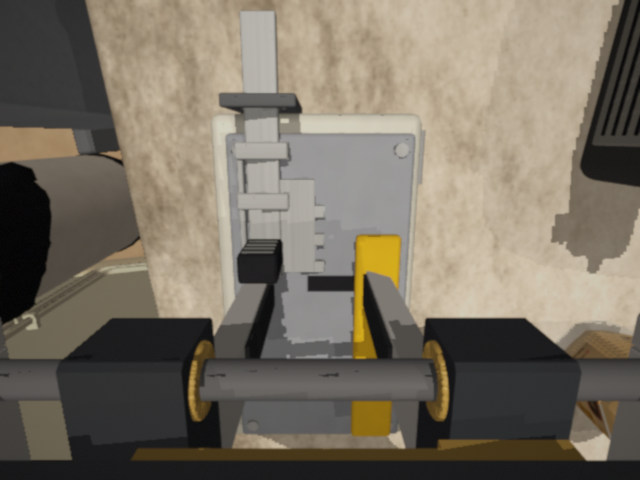

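The force rose to about 13.5 N. The bolt passes well through the lug (258, 100) and the pawl arm (330, 283) is beyond the last tooth, so the bolt is at its stop. I'll ease back and lift away.

{"name": "carry_out", "arguments": {"steps": [[[-0.005,0,0],0,0.075],[[-0.01,0,0],0,0.075],[[-0.014,0,0],0,0.075],[[-0.014,0,-0.01],0,0.075],[[-0.014,0,-0.025],0,0.075],[[-0.014,0,-0.06],0,0.075],[[-0.014,0,-0.1],0,0.075],[[-0.06,0,-0.12],0,0.075],[[-0.06,0,-0.12],0,0.075],[[-0.06,0,-0.12],0,0.075]]}}

```text
time: 8.9
tool_pos: [0.4773, -0.3254, 0.2237]
ee_rot: [-3.14, -0.001, 1.467]
wrist_force: [-0.1, 0.6, -1.2]
width: 0.0437
finger_force: 0.0
```

Run:
```python
from bench import robot
from h import *
s=robot.snapshot("wrist");o=robot.get_obs();print(o["tool_pos"].round(4),o["wrist_force"].round(2))
cv2.imwrite("pics/w5.png",s["image"][:,:,::-1])
hsv=cv2.cvtColor(s["image"],cv2.COLOR_RGB2HSV)
y,st,c=blob(cv2.inRange(hsv,(18,150,90),(35,255,255)),(0,0,640,480))
z=s["z_map"];v,u=np.nonzero(cv2.erode(y,np.ones((9,9))))
P=(np.linalg.inv(s["mtx"])@np.array([u,v,np.ones_like(u)]))*z[v,u];X=s["R"].T@(P-s["t"][:,None]);print("bar z",np.median(X[2]))
k,st,c=blob(cv2.inRange(hsv,(0,0,0),(180,255,60)),(255,60,310,250));print(st,c)
p=cast(s,(c[0],st[1]+st[3]*.3),.126);e=p-[.5088,-.3052,.116];t=np.radians(-5.85)
print("thumb box y ~",-17+1000*(e[0]*-np.sin(t)+e[1]*np.cos(t)))
```

```text
[ 0.4774 -0.3249  0.2234] [-0.43  0.2   0.54]
bar z 0.11693098038129272
[271 135  26  20 461] [283.61388286 144.41214751]
thumb box y ~ 32.05134296887795
```

View pics/w5.png

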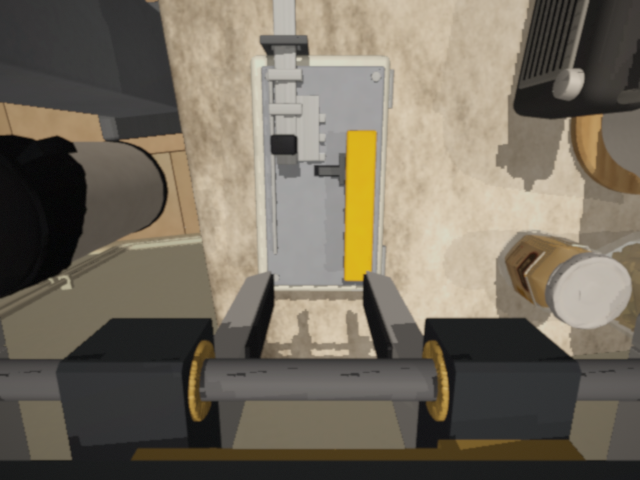

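The bar is back up at z ≈ 0.117 and the thumb piece (284, 144) is at box y ≈ 30, so the bolt is home. The pawl arm (330, 170) stands behind the comb and the hand touches nothing. I'll hand the job in.

```bash
python3 -c "
from bench import robot
print(robot.close_job())"
```

```text
the job is handed in; nothing more can be done
None
```

I locked the medicine box and handed the job in; no verdict came back. The last wrist view shows the bolt at its stop, about 50 mm across, and the catch sprung back up behind it. The hand is clear of the box, and it went nowhere near the bottle, pot, mug or jar.

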